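Open the blue reader's sample port by its push-push hatch

TASK

Open the sample port of the tube reader with the blue hatch: gently press the hatch at its white mark with a fingertip until it gives and bottoms, let go so that it pops up, and back off clear of it. Press it only once - do not push it down again after it has popped - and see that it stays fully open; grasp nothing, and leave the reader with the orange hatch shut and everything else on the bench where it is.

Things in the scene. Friction and masses are not known exactly. Their poses are not given: they have to be found in the camera images.
- reader_blue: Bench tube reader with the BLUE hatch: white box 150 (x) by 130 (y) by 90 mm high with a blue band, fixed on a black plinth 0 to 30 mm high that differs each time. Origin at the centre of the box's underside, on the plinth; x points from its front (black display) to its back, z up. Above the origin: deck 90 mm, hatch plate 99 to 107 mm, grey hinge block behind the hatch up to 103 mm.
- blue_hatch (a joint): Angle (rad) of the blue hatch, a 65 mm (front to back) x 46 mm plate hinged at its rear edge. About 0.02: latched shut, level. Below 0: pressed in, stop at -0.12 (mark 6 mm lower). Up to 0.75 (stop): open. Push-push: press past -0.05 (3 mm at the mark; 4 to 6 N), let go, and it springs to 0.75 in 0.5 s and stays; a second full press latches it shut.
- blue_press (a point): Centre of the white mark (14 mm across) on the top face of the blue hatch: where to press, straight down. It moves with the hatch, 53 mm in front of the hinge line and 12 mm from the front edge; shut, it is 107 mm above the reader's origin, and fully open about 36 mm higher and 20 mm further back.
- blue_hinge (a point): Point on the hinge axis of the blue hatch (fixed to the reader), 99 mm above the reader's origin, 30 mm behind the reader's centre; the axis runs along the reader's y.
- reader_orange: Bench tube reader just like the other, on a plinth of its own height, but with an ORANGE hatch and band; origin and axes alike. Leave it shut.
- orange_hatch (a joint): Angle of the orange hatch (rad), same mechanism; shut at the start (about 0.02) and must stay so.
- bottle: Green reagent bottle with a white label and a blue cap, 56 mm across, 110 mm tall, loose between the readers. Origin at the centre of its underside. Leave it.
- tip_box: Loose clear box 120 x 85 x 53 mm with a yellow tray of pipette tips, behind the readers. Origin at the centre of its underside. Leave it.
- tube_rack: Loose green rack 60 x 160 mm, 46 mm high with its capped microtubes, behind the readers. Origin at the centre of its underside. Leave it.
- pipette: Loose white pipette, 245 mm long, lying in front of the right-hand reader; origin under its body, x towards its tip. Leave it.
- timer: Loose grey timer 50 x 60 x 16 mm, in front of the left-hand reader. Origin at the centre of its underside. Leave it.
- marker: Loose green marker pen, 110 mm long, 14 mm thick, lying behind the right-hand reader. Origin under its middle. Leave it.

How it is judged:
On the way, in this order (a step that is already met when the one before it is completed fails the run):
1. the blue hatch is pressed in by the fingers (value of joint blue_hatch below -0.025 rad and contact force between the fingers and reader_blue above 1 N), for 0.05 s.
2. the blue hatch has popped open and stays open with nothing touching the reader (value of joint blue_hatch above 0.6 rad and contact force between anything else and reader_blue below 0.1 N), for 0.5 s.
At the end, for the whole second after the job is handed in: The blue hatch stands open (above 0.65 of its 0.75 rad) and still, the orange hatch is shut (below 0.06 rad), and every loose thing is within 20 mm of where it stood (value of joint blue_hatch above 0.65 rad and velocity of joint blue_hatch between -0.1 and 0.1 rad/s and value of joint orange_hatch below 0.06 rad and distance of each of bottle, tip_box, tube_rack, pipette, timer, marker from where it was at the start of the episode below 0.02 m); the robot touches nothing.
It fails at once if the blue hatch is pushed down again after it has popped (it sinks faster than 0.15 rad/s between 0.1 and 0.6 rad) (value of joint blue_hatch between 0.1 and 0.6 rad and velocity of joint blue_hatch below -0.15 rad/s).
It fails at once if the blue reader is pushed harder than 60 N (contact force between anything else and reader_blue above 60 N).
It fails at once if the orange hatch is pressed or opened (value of joint orange_hatch below -0.03 rad or value of joint orange_hatch above 0.06 rad).
It fails at once if a loose thing is shifted, lifted or knocked over (20 mm) (distance of any of bottle, tip_box, tube_rack, pipette, timer, marker from where it was at the start of the episode above 0.02 m or angle between bottle's own z axis and vertical above 0.3 rad).
It also fails if it takes over 32 s, if anything falls off the work surface, if the arm or the gripper's body presses on something with over 40 N, if the wrist force passes 120 N, or if a joint passes its speed limit or range.

ROBOT

A 7-joint arm with a two-finger parallel gripper is mounted at the origin on the work surface. World frame = base frame: x ahead of the robot, y to its left, z up, the work surface at z = 0. Lengths are in m, angles in rad, forces in N, time in s.
With the tool pointing down it reaches from about 0.4 to 0.85 m from the base axis. Payload 10.4 kg.
Tool frame: the origin (TCP) lies midway between the tips of the shut fingers; the grasp point (between the pads) lies 19 mm behind it; z points along the fingers, y is the line along which they close (so a half turn about z gives the same grasp; the last joint's range is limited). The gripper opens to 87 mm and grips with 3 to 60 N. Pads are 19 mm wide; open, the fingers measure 117 mm over their backs; the gripper's body (75 mm by 190 mm) begins 51 mm behind the grasp point.
Start: joints at [-1.349, 0.332, -0.065, 1.46, 0.022, 1.35, -0.088], TCP at [0.151, 0.606, 0.183] pointing down, gripper open.
Joint ranges: [-2.6, 2.6], [-0.5, 2.12], [-1.47, 1.34], [0.16, 2.42], [-1.27, 4.41], [0.06, 2.06], [-2.6, 2.6]. Speed limits (rad/s): [2.22, 2.22, 2.79, 2.79, 3.14, 3.14, 3.14].

INTERFACE

Orientations are given as a unit quaternion [x, y, z, w].
In Python, from bench import r gives the robot as it stands.
- The arm moves only by the tool arm_command, never from a script. Its argument "moves" is one flat list of numbers, 4 for each row, row after row: the shift along the tool's x, y, z in cm, then the turn about the tool's z in degrees. A call has 1 to 12 rows; each row shifts and turns the commanded pose from where the row before left it, along the tool's axes as they then stand; what a row does not reach is not made up. A row lasts 1/12 s, in which the tool goes at most 41.7 mm and 7.16 degrees, less where a joint would pass 70% of its speed; a pose out of reach is approached as far as the arm can. A call with a gripper value outside its range is refused whole. "fingers" is the opening in per cent of the stroke, from 0 (shut) to 100 (fully open), set as the call begins (left out, the last holds). The fingers move at their own pace and stop on an object; "squeeze" is the grip in N (left out, the last holds). Time passes only in rows, so rows that do not move let the fingers close. It gives the time, the measured TCP pose, the force, the opening and the grip force at its end, in the units of the state.
- r.read_state(): the state, without advancing time (a new reading comes with each control period).
- r.camera(name): name is "scene" or "top" or "wrist"; returns the picture (420x560x3 uint8, red, green, blue); there is no depth.
- r.camera_info(name): a dict with "fx", "fy", "cx", "cy" (pixels), "k1" (the pictures are not rectified: a ray, as slopes to the right and down, at radius r is drawn at 1 + k1 r^2 times it, then the intrinsics apply), "origin" and "attitude" of the camera in the world. Camera axes: x right, y up, looking along -z (the intrinsics and any distortion apply to the point x, -y, -z); pixel columns grow to the right and rows downward; lengths in m; the calibration is good to about 2 mm. A picture is of the moment at which its call begins: read the wrist's pose just before it. camera_info takes no time and is no camera call; for the wrist camera it gives the pose at the moment of the call.
- r.close_job(): hands the job in; it is judged then, once.
The state is a dict: "time": time; "joint_positions": joint angles; "joint_vel": joint speeds; "joint_torque": joint torques, N m; "ee_pos": TCP position; "eef_rot": TCP orientation; "ft_force": force on the tool from outside, world axes, zero at the start; "torque": the same for the moment, N m; "width": finger opening in m; "grip_force": force on a finger pad.
Only numpy, scipy, OpenCV 4.12 (cv2) and the standard library are available. Lean on these libraries where they do the work, as an engineer would, in place of code of your own. Each camera call takes 0.05 s, during which the arm holds its last target. There are 200 camera calls.

## Working session

There is one attempt and no reset: what is moved stays moved. The work goes in short steps, Python scripts to look and compute and a tool call to move; the robot and the scene stay as the last step left them, time stands still between calls to the robot, and variables do not carry over. Pictures are saved under pics/ and viewed, at most 10 in all, crops included, and the job is handed in when it is done.

Besides the shell and the picture viewer there is one more tool, called as name(argument=value, ...) on one line, values as JSON. arm_command: Moves the arm, as the interface text tells. Its arguments: {"type":"object","properties":{"moves":{"type":"array"},"fingers":{"type":"number"},"squeeze":{"type":"number"}},"required":["moves"]}

```bash
mkdir -p pics; python3 - <<'E'
from bench import r
import cv2
for n in("scene","top"):
    cv2.imwrite(f"pics/{n}0.png",r.camera(n)[:,:,::-1]); print(n,r.camera_info(n))
s=r.read_state();print(s["time"],s["ee_pos"],s["eef_rot"],s["width"],s["ft_force"])
E
```

```text
scene {'fx': 468.8396059940292, 'fy': 468.8396059940292, 'cx': 277.95613223426415, 'cy': 207.2418129938177, 'k1': 0.037182496915228, 'origin': array([1.06084383, 0.54851423, 0.67733567]), 'attitude': array([0.16543478, 0.41549178, 0.82511254, 0.34523501])}
top {'fx': 427.74875804808534, 'fy': 427.74875804808534, 'cx': 284.68444604395296, 'cy': 212.2325752188997, 'k1': -0.0485328080725397, 'origin': array([ 0.37902842, -0.00606808,  1.01685629]), 'attitude': array([-0.07275177,  0.05906886,  0.70651102, -0.70147005])}
0.1 [0.15139245 0.60597345 0.18184483] [ 1.22103546e-01  9.92517168e-01 -6.28130028e-04 -4.13407065e-05] 0.08706480676398025 [-0.35569941  0.02263903  0.65204759]
```

View pics/scene0.png

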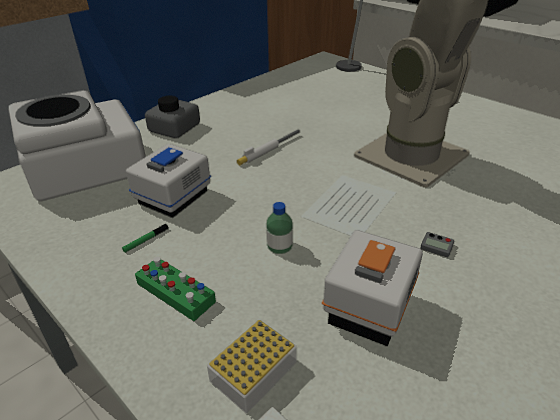

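View pics/top0.png

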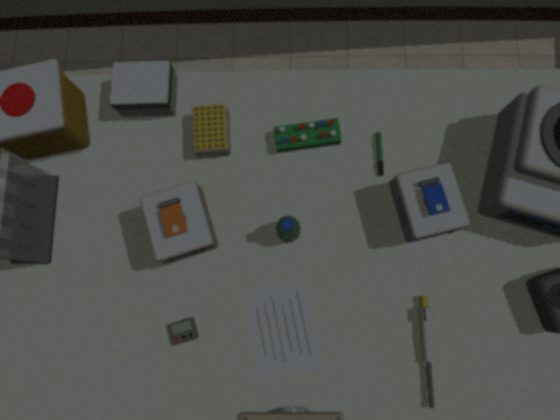

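The blue reader is on the right (−y): top view hatch at about (436,198), mark about (438,208); scene view hatch at about (166,157). Next I zoom in to get the mark's pixels.

```bash
python3 - <<'E'
import cv2,numpy as np
a=cv2.imread("pics/scene0.png")[135:220,120:220]; b=cv2.imread("pics/top0.png")[155:245,385:475]
b=cv2.convertScaleAbs(b,alpha=1.6)
a=cv2.resize(a,(400,340),interpolation=cv2.INTER_CUBIC);b=cv2.resize(b,(360,360),interpolation=cv2.INTER_CUBIC)
o=np.zeros((360,760,3),np.uint8);o[:340,:400]=a;o[:,400:]=b
cv2.imwrite("pics/crop.png",o)
E
```

```text
(no output)
```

View pics/crop.png

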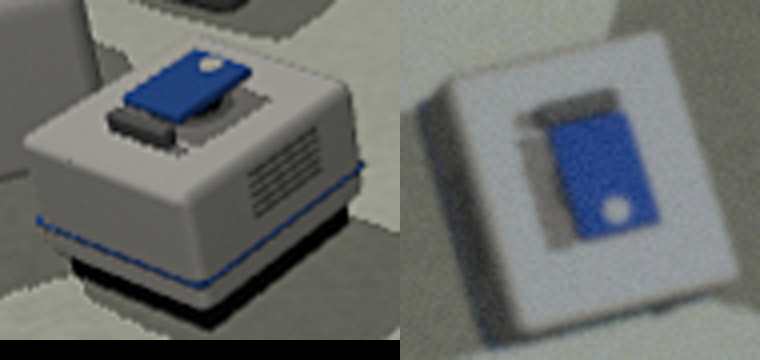

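The crop shows the mark at scene ≈(172.4,150.6), top ≈(438.6,207.1). The hatch runs from the hinge at top-picture (429,181) towards the front edge at about (440,213).

```bash
cat > h.py <<'E'
from bench import r
import numpy as np, cv2
from scipy.spatial.transform import Rotation as R
def ray(ci,u,v):
    K=np.array([[ci["fx"],0,ci["cx"]],[0,ci["fy"],ci["cy"]],[0,0,1]])
    p=cv2.undistortPoints(np.array([[[u,v]]],float),K,np.array([ci["k1"],0,0,0]))[0,0]
    d=R.from_quat(ci["attitude"]).apply([p[0],-p[1],-1]); return np.array(ci["origin"]),d/np.linalg.norm(d)
def tri(rays):
    A=sum(np.eye(3)-np.outer(d,d) for o,d in rays); b=sum((np.eye(3)-np.outer(d,d))@o for o,d in rays)
    x=np.linalg.solve(A,b); return x,[np.linalg.norm(np.cross(x-o,d)) for o,d in rays]
def onz(ci,u,v,z):
    o,d=ray(ci,u,v); return o+d*(z-o[2])/d[2]
E
python3 - <<'E'
from h import *
t=r.camera_info("top");s=r.camera_info("scene")
x,e=tri([ray(s,172.4,150.6),ray(t,438.6,207.1)]);print(x,e)
f=lambda u,v:onz(t,385+(u-400)/4-.4,155+v/4-.4,x[2])
for a,b in(((552,125),(582,238)),((625,112),(660,220))):
    d=f(*a)-f(*b);print(d,np.degrees(np.arctan2(d[1],d[0])))
for p in((455,75),(662,33),(737,275),(525,333)): print(onz(t,385+(p[0]-400)/4-.4,155+p[1]/4-.4,x[2]-.017))
st=r.read_state();w=r.camera_info("wrist");print(R.from_quat(st["eef_rot"]).as_matrix().round(3),w)
# bottle top
print(onz(t,288,226,.11))
E
```

```text
[ 0.55692905 -0.31817466  0.12111175] [np.float64(0.0005813340338800691), np.float64(0.0005813340338799111)]
[0.06198304 0.01194051 0.        ] 10.903975170290195
[0.05950861 0.01436902 0.        ] 13.574869569046292
[ 0.63656378 -0.24009083  0.10411175]
[ 0.65980566 -0.35679625  0.10411175]
[ 0.52345465 -0.38695706  0.10411175]
[ 0.4930681  -0.26984042  0.10411175]
[[-0.97   0.242 -0.   ]
 [ 0.242  0.97  -0.001]
 [-0.    -0.001 -1.   ]] {'fx': 309.43421498458054, 'fy': 309.43421498458054, 'cx': 281.15810291900107, 'cy': 209.12733038497106, 'k1': -0.0644567326620868, 'origin': array([0.08345228, 0.62300255, 0.38484946]), 'attitude': array([-0.10188695, -0.07898527,  0.61015163,  0.78172589])}
[0.52030151 0.00414875 0.11      ]
```

arm_command(moves=[-3.3, 0, -1, 3, -3.3, 0, -1, 3, -3.3, 0, -1, 3, -3.3, 0, -1, 3, -3.3, 0, -1, 3, -3.3, 0, -1, 3, -3.3, 0, -1, 3, -3.3, 0, -1, 3, -3.3, 0, 0, 3, -3.3, -0.1, 0, 3, -3.3, -0.1, 0, 3, -3.3, -0.1, 0, 3], fingers=0)

```text
time: 1.1
ee_pos: [0.4859, 0.4051, 0.262]
eef_rot: [0.424, 0.906, -0.0, -0.0]
ft_force: [0.1, 0.3, -0.2]
width: 0.0147
grip_force: 0.0
```

arm_command(moves=[-3.3, -0.1, 0, 3, -3.3, -0.1, 0, 3, -3.3, -0.1, 0, 3, -3.3, -0.1, 0, 3, -3.3, -0.1, 0, 3, -3.3, -0.1, 0, 3, -3.3, -0.1, 0, 3, -3.3, -0.1, 0, 3, -3.3, -0.1, 0, 3, -3.3, -0.1, 0, 3, -3.3, -0.1, 0, 3, -3.3, -0.1, 0, 3])

```text
time: 2.1
ee_pos: [0.6293, 0.0428, 0.262]
eef_rot: [0.683, 0.73, -0.0, -0.0]
ft_force: [0.9, 0.1, -0.2]
width: 0.0006
grip_force: 0.0
```

arm_command(moves=[-3.3, -0.1, 0, 3, -3.3, -0.1, 0, 3, -3.3, -0.1, 0, 3, -3.3, -0.1, 0, 3, -3.3, -0.1, 0, 3, -3.3, -0.1, 0, 3, -3.3, -0.1, 0, 3, 0, 0, 0, 7, 0, 0, 0, 7, 0, 0, 0, 7, 0, 0, 0, 7, 0, 0, 0, 7])

```text
time: 3.1
ee_pos: [0.602, -0.1838, 0.2621]
eef_rot: [0.947, 0.323, -0.0, -0.0]
ft_force: [0.2, -0.4, -0.1]
width: 0.0004
grip_force: 0.0
```

```bash
python3 - <<'E'
from h import *
s=r.read_state();w=r.camera_info("wrist")
cv2.imwrite("pics/w1.png",r.camera("wrist")[:,:,::-1])
M=R.from_quat(s["eef_rot"]).as_matrix();print(s["time"],s["ee_pos"],M.round(3),s["ft_force"],s["joint_positions"])
t=np.array([.557,-.318,.121]);print("to go cm",M.T@(t-s["ee_pos"])*100,w)
E
```

```text
3.1 [ 0.60203248 -0.18379736  0.26208154] [[ 0.792  0.611 -0.001]
 [ 0.611 -0.792  0.   ]
 [-0.    -0.001 -1.   ]] [ 0.2297212  -0.35954747 -0.05690988] [-0.3172903   0.37129543  0.74244771  1.35046778 -0.24823523  1.51439141
 -0.50941178]
to go cm [-11.75425238   7.88942423  14.10734835] {'fx': 309.43421498458054, 'fy': 309.43421498458054, 'cx': 281.15810291900107, 'cy': 209.12733038497106, 'k1': -0.0644567326620868, 'origin': array([ 0.65621336, -0.14162998,  0.46506023]), 'attitude': array([-0.11463184,  0.05629344, -0.43798901,  0.88986303])}
```

View pics/w1.png

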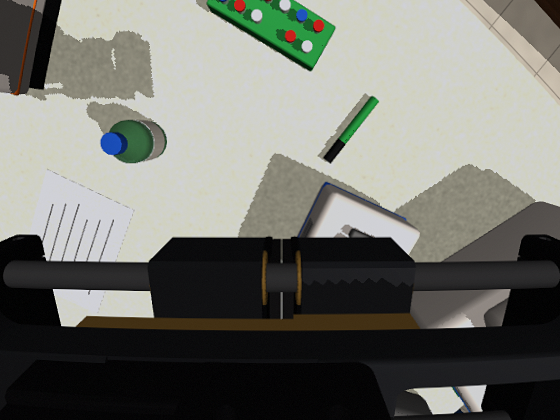

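The wrist picture shows the bottle at (125,143) and the blue reader's back at (360,215), half hidden by the gripper. I stop in front of the reader, so the camera can see the mark.

arm_command(moves=[-3.2, 0.75, 0, 0, -3.2, 0.75, 0, 0, -3.2, 0.75, 0, 0, -3.2, 0.75, 0, 0, -3.2, 0.75, 0, 0, -3.2, 0.75, 0, 0, 0, 0, 1, 6.25, 0, 0, 1, 6.25, 0, 0, 1, 6.25, 0, 0, 1, 6.25, 0, 0, 0, 0, 0, 0, 0, 0])

```text
time: 4.15
ee_pos: [0.4784, -0.3372, 0.2222]
eef_rot: [0.993, 0.116, -0.001, -0.0]
ft_force: [-0.3, -0.3, 0.3]
width: 0.0005
grip_force: 0.0
```

```bash
python3 - <<'E'
from h import *
s=r.read_state();w=r.camera_info("wrist")
cv2.imwrite("pics/w2.png",r.camera("wrist")[:,:,::-1])
M=R.from_quat(s["eef_rot"]).as_matrix();print(s["time"],s["ee_pos"],M.round(3),s["ft_force"])
t=np.array([.557,-.318,.121]);print("to go cm",M.T@(t-s["ee_pos"])*100)
E
```

```text
4.15 [ 0.47835503 -0.3371791   0.22217388] [[ 0.973  0.23  -0.001]
 [ 0.23  -0.973  0.   ]
 [-0.001 -0.001 -1.   ]] [-0.31157389 -0.31151467  0.31699428]
to go cm [ 8.10589224 -0.05228581 10.1085121 ]
```

View pics/w2.png

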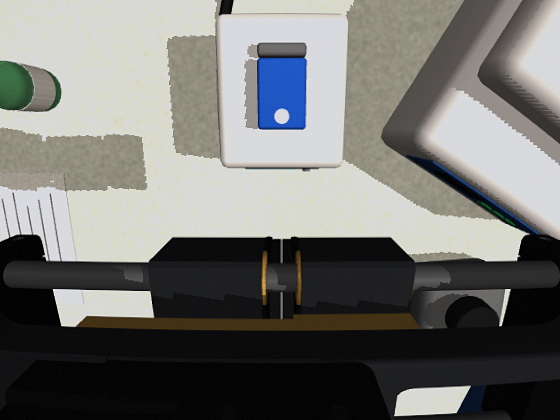

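The wrist view is square with the reader, mark at (281.5,116). A big white machine stands to the right (corner near (385,137)), so I check its clearance from the gripper body.

```bash
python3 - <<'E'
from h import *
s=r.read_state();w=r.camera_info("wrist");t=r.camera_info("top");c=r.camera_info("scene")
M=R.from_quat(s["eef_rot"]).as_matrix()
x,e=tri([ray(c,172.4,150.6),ray(t,438.6,207.1),ray(w,281.5,116)]);print(x,e)
for z in(.115,.12,.125,.13):print(onz(w,281.5,116,z),onz(t,438.6,207.1,z))
print("to go",M.T@(x-s["ee_pos"])*100)
for z in (0,.1,.2):print("machine",z,onz(t,482,208,z),onz(w,385,137,z))
E
```

```text
[ 0.55678721 -0.31879327  0.12064192] [np.float64(0.0004925433840336668), np.float64(0.0008566625959084553), np.float64(0.00047125177076335945)]
[ 0.55693644 -0.31921813  0.115     ] [ 0.55769727 -0.31986335  0.115     ]
[ 0.55674818 -0.31925551  0.12      ] [ 0.55670671 -0.31812363  0.12      ]
[ 0.55655993 -0.31929288  0.125     ] [ 0.55571615 -0.31638391  0.125     ]
[ 0.55637168 -0.31933025  0.13      ] [ 0.55472559 -0.31464419  0.13      ]
to go [ 8.03849869 -0.01990588 10.21242469]
machine 0 [ 0.57731881 -0.46586738  0.        ] [ 0.56749608 -0.46095038  0.        ]
machine 0.1 [ 0.55781847 -0.42064965  0.1       ] [ 0.56226782 -0.42820783  0.1       ]
machine 0.2 [ 0.53831814 -0.37543193  0.2       ] [ 0.55703956 -0.39546528  0.2       ]
```

Clearance to the machine is about 5 cm. Next: over the mark, then down to about 1 cm above it.

arm_command(moves=[2, 0, 0, 0, 2, 0, 0, 0, 2, 0, 0, 0, 2, 0, 0, 0, 0, 0, 3, 0, 0, 0, 3, 0, 0, 0, 2, 0, 0, 0, 1, 0, 0, 0, 0, 0, 0, 0, 0, 0])

```text
time: 5.03
ee_pos: [0.5569, -0.3198, 0.1336]
eef_rot: [0.993, 0.114, 0.0, 0.0]
ft_force: [-0.1, -0.3, 0.1]
width: 0.0005
grip_force: 0.0
```

arm_command(moves=[0, 0, 0.3, 0, 0, 0, 0.3, 0, 0, 0, 0.3, 0, 0, 0, 0.2, 0, 0, 0, 0, 0])

```text
time: 5.45
ee_pos: [0.5564, -0.3194, 0.1212]
eef_rot: [0.994, 0.113, -0.0, -0.0]
ft_force: [-0.2, 0.8, -0.1]
width: 0.0001
grip_force: 0.0
```

arm_command(moves=[0, 0, 0.1, 0, 0, 0, 0.1, 0, 0, 0, 0, 0])

```text
time: 5.7
ee_pos: [0.5565, -0.3195, 0.1194]
eef_rot: [0.994, 0.113, -0.0, -0.0]
ft_force: [0.3, 1.1, 0.2]
width: 0.0005
grip_force: 0.0
```

arm_command(moves=[0, 0, 0.1, 0, 0, 0, 0.1, 0, 0, 0, 0, 0])

```text
time: 5.95
ee_pos: [0.5565, -0.3195, 0.1173]
eef_rot: [0.994, 0.113, -0.0, -0.0]
ft_force: [-0.3, 0.5, -0.2]
width: 0.0005
grip_force: 0.0
```

arm_command(moves=[0, 0, 0.1, 0, 0, 0, 0.1, 0, 0, 0, 0, 0])

```text
time: 6.2
ee_pos: [0.5565, -0.3195, 0.1152]
eef_rot: [0.994, 0.113, -0.0, -0.0]
ft_force: [-0.1, -0.0, 0.2]
width: 0.0002
grip_force: 0.0
```

arm_command(moves=[0, 0, 0.1, 0, 0, 0, 0.1, 0, 0, 0, 0, 0])

```text
time: 6.45
ee_pos: [0.5564, -0.3195, 0.1133]
eef_rot: [0.994, 0.113, -0.0, -0.0]
ft_force: [0.1, -0.2, -1.2]
width: 0.0007
grip_force: 0.0
```

Fz has not clearly risen, so I check from the scene camera.

```bash
python3 - <<'E'
from h import *
im=r.camera("scene")[:,:,::-1]
print(np.mean([r.read_state()["ft_force"]],0),r.read_state()["joint_torque"])
cv2.imwrite("pics/s2.png",cv2.resize(im[90:220,90:250],(800,650)[:1]+(600,),interpolation=cv2.INTER_CUBIC))
E
```

```text
[-0.01018542 -0.70075797  0.62200295] [ 1.74337195e-02 -5.79659128e+01  1.50181192e+01 -3.52743888e+01
 -7.03344145e-02 -3.65538080e-02  6.65723666e-03]
```

View pics/s2.png

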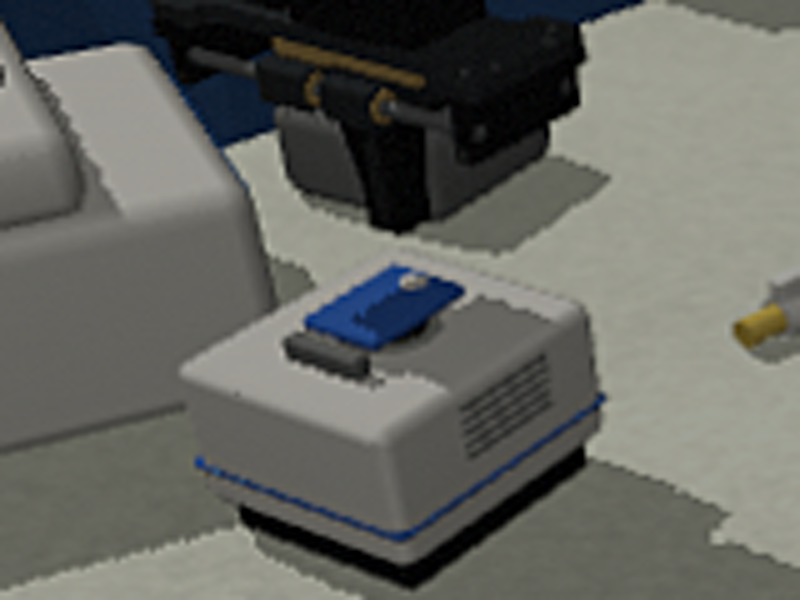

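The finger's tip shows at crop (400,232), i.e. scene ≈(170,140), clearly short of the mark at ≈(173,150). I compare that with the TCP's projection and take a top picture.

```bash
python3 - <<'E'
from h import *
def proj(ci,p):
    q=R.from_quat(ci["attitude"]).inv().apply(np.array(p)-ci["origin"]);K=np.array([[ci["fx"],0,ci["cx"]],[0,ci["fy"],ci["cy"]],[0,0,1]])
    return cv2.projectPoints(np.array([[q[0],-q[1],-q[2]]]),np.zeros(3),np.zeros(3),K,np.array([ci["k1"],0,0,0]))[0].ravel()
s=r.read_state();c=r.camera_info("scene");t=r.camera_info("top");w=r.camera_info("wrist")
M=R.from_quat(s["eef_rot"]).as_matrix()
print(s["ee_pos"])
for n,p in(("tcp",s["ee_pos"]),("mark",[.5568,-.319,.1206]),("tcp+2cm up",s["ee_pos"]+[0,0,.02]),("3cm back",s["ee_pos"]-M[:,0]*.03)):
    print(n,proj(c,p),proj(t,p),proj(w,p))
im=r.camera("top")[:,:,::-1];iw=r.camera("wrist")[:,:,::-1]
o=np.zeros((420,800,3),np.uint8)
o[:400,:400]=cv2.resize(cv2.convertScaleAbs(im[140:260,380:500],alpha=1.6),(400,400),interpolation=cv2.INTER_CUBIC)
o[:400,400:]=cv2.resize(iw[100:300,180:380],(400,400));cv2.imwrite("pics/t2.png",o)
E
```

```text
[ 0.55643752 -0.31953493  0.11332842]
tcp [172.97777981 153.25384903] [438.23306671 207.82836933] [281.42425806 230.77715872]
mark [172.52016184 150.71598117] [439.09768065 206.9981961 ] [280.77565818 233.591907  ]
tcp+2cm up [171.69955263 145.85140402] [441.37167338 205.97144109] [281.45419846 240.96542464]
3cm back [181.43439451 147.84120039] [442.33348824 221.19839947] [281.43806871 270.4662502 ]
```

View pics/t2.png

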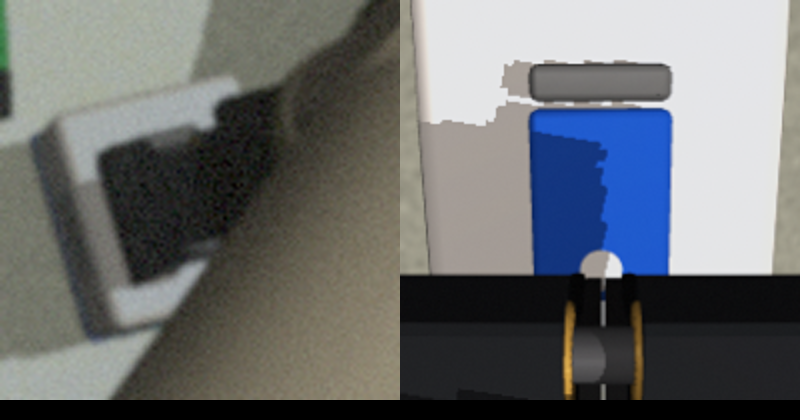

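The pictures put the fingertip directly above the mark, but about 2.5–3 cm higher than the reported TCP. I keep descending straight down in small steps, guided by force.

arm_command(moves=[0, 0, 0.2, 0, 0, 0, 0.2, 0, 0, 0, 0.2, 0, 0, 0, 0.2, 0, 0, 0, 0.2, 0, 0, 0, 0, 0])

```text
time: 7.1
ee_pos: [0.5563, -0.3193, 0.1029]
eef_rot: [0.994, 0.113, -0.0, -0.0]
ft_force: [-0.5, -0.2, -0.7]
width: 0.0007
grip_force: 0.0
```

```bash
python3 - <<'E'
from h import *
im=r.camera("scene")[:,:,::-1]
print(r.read_state()["ft_force"])
cv2.imwrite("pics/s3.png",cv2.resize(im[110:190,120:220],(750,600),interpolation=cv2.INTER_CUBIC))
E
```

```text
[0.03429341 1.12848198 0.32202551]
```

View pics/s3.png

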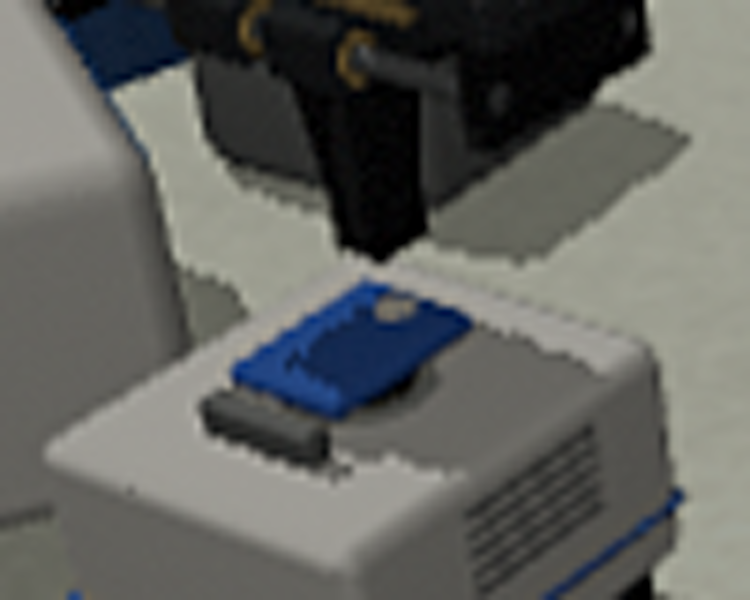

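The tip is still short of the plate: its bottom face centre is about 9 px, or 2 cm, above the mark, and laterally on it. I continue down.

arm_command(moves=[0, 0, 0.2, 0, 0, 0, 0.2, 0, 0, 0, 0.2, 0, 0, 0, 0.2, 0, 0, 0, 0.2, 0, 0, 0, 0, 0])

```text
time: 7.65
ee_pos: [0.5564, -0.3194, 0.093]
eef_rot: [0.994, 0.113, -0.0, -0.0]
ft_force: [0.0, 0.5, 0.8]
width: 0.0003
grip_force: 0.0
```

arm_command(moves=[0, 0, 0.1, 0, 0, 0, 0.1, 0, 0, 0, 0.1, 0, 0, 0, 0, 0])

```text
time: 7.98
ee_pos: [0.5565, -0.3194, 0.0903]
eef_rot: [0.994, 0.113, -0.0, -0.0]
ft_force: [-0.1, 0.5, 0.1]
width: 0.0005
grip_force: 0.0
```

arm_command(moves=[0, 0, 0.1, 0, 0, 0, 0.1, 0, 0, 0, 0.1, 0, 0, 0, 0, 0])

```text
time: 8.32
ee_pos: [0.5565, -0.3195, 0.0873]
eef_rot: [0.994, 0.113, -0.0, -0.0]
ft_force: [-0.2, 0.4, 0.1]
width: 0.0003
grip_force: 0.0
```

arm_command(moves=[0, 0, 0.1, 0, 0, 0, 0.1, 0, 0, 0, 0.1, 0, 0, 0, 0, 0])

```text
time: 8.65
ee_pos: [0.5564, -0.3194, 0.0842]
eef_rot: [0.994, 0.113, -0.0, -0.0]
ft_force: [0.3, 0.1, -0.8]
width: 0.0001
grip_force: 0.0
```

arm_command(moves=[0, 0, 0.1, 0, 0, 0, 0.1, 0, 0, 0, 0.1, 0, 0, 0, 0, 0])

```text
time: 8.98
ee_pos: [0.5565, -0.3195, 0.0813]
eef_rot: [0.994, 0.113, -0.0, -0.0]
ft_force: [0.8, 0.3, 0.8]
width: 0.0004
grip_force: 0.0
```

arm_command(moves=[0, 0, 0.1, 0, 0, 0, 0.1, 0, 0, 0, 0, 0])

```text
time: 9.23
ee_pos: [0.5564, -0.3197, 0.0796]
eef_rot: [0.994, 0.113, -0.0, -0.0]
ft_force: [-2.4, 0.9, 4.2]
width: 0.0005
grip_force: 2.1
```

Contact. Continue to the bottom gently.

arm_command(moves=[0, 0, 0.1, 0, 0, 0, 0.1, 0, 0, 0, 0, 0])

```text
time: 9.48
ee_pos: [0.5562, -0.3197, 0.0776]
eef_rot: [0.994, 0.113, -0.0, -0.0]
ft_force: [-3.1, 1.3, 3.8]
width: 0.0002
grip_force: 2.6
```

arm_command(moves=[0, 0, 0.1, 0, 0, 0, 0.1, 0, 0, 0, 0, 0])

```text
time: 9.73
ee_pos: [0.5561, -0.3198, 0.0756]
eef_rot: [0.994, 0.113, -0.0, -0.0]
ft_force: [-4.0, 1.2, 4.6]
width: 0.0003
grip_force: 2.7
```

arm_command(moves=[0, 0, 0.1, 0, 0, 0, 0.1, 0, 0, 0, 0, 0])

```text
time: 9.98
ee_pos: [0.5562, -0.3199, 0.0745]
eef_rot: [0.994, 0.113, 0.0, -0.0]
ft_force: [-6.3, 3.2, 10.6]
width: 0.0004
grip_force: 6.0
```

Bottomed (force jumps, z lags). Release straight up, then back off to the front.

arm_command(moves=[0, 0, -2, 0, 0, 0, -4, 0, 0, 0, -4, 0, 0, 0, -4, 0, -2, 0, -2, 0, -4, 0, 0, 0, -4, 0, 0, 0, -2, 0, 0, 0, 0, 0, 0, 0, 0, 0, 0, 0, 0, 0, 0, 0, 0, 0, 0, 0])

```text
time: 10.98
ee_pos: [0.4408, -0.3457, 0.2332]
eef_rot: [0.993, 0.114, -0.0, 0.0]
ft_force: [0.7, -0.3, -1.0]
width: 0.0005
grip_force: 0.0
```

```bash
python3 - <<'E'
from h import *
iw=r.camera("wrist")[:,:,::-1];im=r.camera("scene")[:,:,::-1]
print(r.read_state()["ft_force"],r.read_state()["ee_pos"])
o=np.zeros((400,800,3),np.uint8)
o[:,:400]=cv2.resize(im[100:220,110:230],(400,400),interpolation=cv2.INTER_CUBIC)
o[:300,400:]=cv2.resize(iw,(400,300));cv2.imwrite("pics/f.png",o)
E
```

```text
[0.14530905 0.04622387 0.12865815] [ 0.44049837 -0.3459616   0.23313999]
```

View pics/f.png

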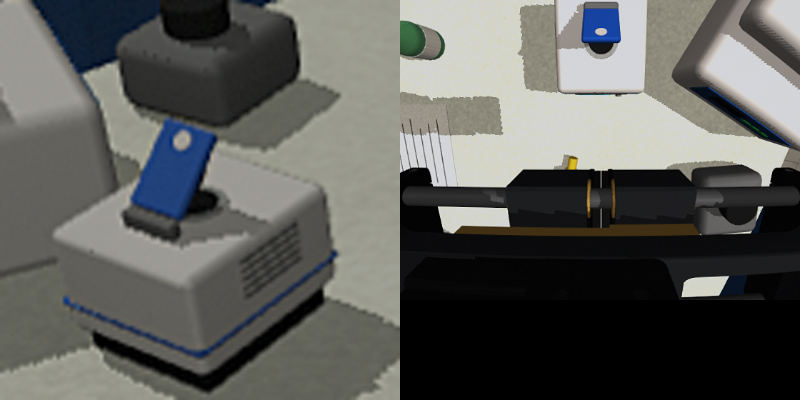

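The hatch stands fully open (scene crop: plate at (175,170), port visible) and the gripper is clear in front of it. I hold for a moment, then hand in.

arm_command(moves=[0, 0, 0, 0, 0, 0, 0, 0, 0, 0, 0, 0, 0, 0, 0, 0, 0, 0, 0, 0, 0, 0, 0, 0, 0, 0, 0, 0, 0, 0, 0, 0])

```text
time: 11.75
ee_pos: [0.4396, -0.3465, 0.2335]
eef_rot: [0.994, 0.113, 0.0, -0.0]
ft_force: [-0.5, 0.3, 0.3]
width: 0.0003
grip_force: 0.0
```

```bash
python3 -c "
from bench import r
print(r.close_job())"
```

```text
the job is handed in; nothing more can be done
None
```

I pressed the blue hatch once at its white mark until it bottomed, and it popped fully open and stayed open. The arm backed off clear without touching the orange reader or the loose items, and I handed the job in at about 12 s; no verdict came back.

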